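# Tip a scoop of walnuts into the bowl

### The job

Pick up the loaded flat scoop by its handle and carry it level over to the white bowl without spilling a walnut. Close above the bowl, tip the scoop so that all four walnuts roll into it, then lay the empty scoop gently down with its pan flat in the middle of the round plate beside the bowl (the handle reaches out over the rim) and let go. Leave the bowl, the plate and the other things where they stand.

Things in the scene. Friction and masses are not known exactly. Their poses are not given: they have to be found in the camera images.
- scoop: Flat aluminium kitchen scoop, 0.16 kg. Pan 104 mm long (x), 88 mm wide (y), 3 mm sheet; walls 30 mm high at the back and both sides, open front (+x). A straight handle runs back from the pan along -x. Origin: centre of the pan's underside; z up out of the pan. At the start it stands flat on the board, loaded, its open front (+x) pointing roughly to the robot's left (+y).
- board: Wooden chopping board laid over the front edge of the sink, fixed, 300 mm long (x, running to the robot's left), 200 mm wide, 18 mm thick; its top lies 20 mm above the worktop. Origin: centre of its underside.
- scoop_grip (a point): Good point to grip, on the centre line of the scoop's black handle: scoop x = -104 mm, 45 mm above the pan's underside; axes as the scoop's. The handle is straight and flat-sided, 18 mm wide (y), 22 mm high (z), from x = -64 to -184 mm; fingers go on its two upright sides.
- scoop_lip (a point): Middle of the scoop's open front edge (scoop x = +52 mm, z = 8 mm). The last 28 mm of the floor rise by 6 mm to it, so walnuts stay put while the scoop is level and roll out over this edge once it is tipped front down by 40 to 50 degrees.
- walnut_1: Walnut in its shell, 36 mm long, 29 mm thick, 14 g. Origin at its centre. Starts lying in the scoop's pan.
- walnut_2: Walnut in its shell, 36 mm long, 29 mm thick, 14 g. Origin at its centre. Starts lying in the scoop's pan.
- walnut_3: Walnut in its shell, 36 mm long, 29 mm thick, 14 g. Origin at its centre. Starts lying in the scoop's pan.
- walnut_4: Walnut in its shell, 36 mm long, 29 mm thick, 14 g. Origin at its centre. Starts lying in the scoop's pan.
- bowl: White round bowl, loose, 0.25 kg, 166 mm across the rim, 58 mm high, inner floor 74 mm across and 6 mm up, sides flaring straight from the floor to the rim. Origin: centre of its underside, z up. On the worktop; bowl and plate may have changed places. Above and beyond them hangs an open wall-cupboard door, fixed, lower edge at z = 0.50 m, from x = 0.68, y = 0.17 to x = 0.78, y = 0.61.
- plate: Round blue dinner plate, loose, 235 mm across, rim 23 mm high, flat inside for 150 mm across, the flat 5 mm above the worktop. Origin: centre of its underside, z up. Empty, on the worktop.
- salt_jar: Bystander: slim upright spice jar with a dark cap, 44 mm across, 105 mm high. Origin: centre of its underside.
- tuna_tin: Bystander: low round food tin, 86 mm across, 40 mm high. Origin: centre of its underside.
- white_mug: Bystander: white mug, 79 x 104 mm with its handle, 84 mm high, standing to the right of the scoop. Origin: centre of its underside.

How it is judged:
On the way, in this order (a step that is already met when the one before it is completed fails the run):
1. the scoop is lifted at least 30 mm off the board, level within 15 degrees, all four walnuts in its pan (height (world z) of scoop above 0.051 m and angle between scoop's own z axis and vertical below 0.262 rad and x of walnut_1 in the frame of scoop between -0.056 and 0.06 m and y of walnut_1 in the frame of scoop between -0.048 and 0.048 m and z of walnut_1 in the frame of scoop between 0 and 0.065 m and x of walnut_2 in the frame of scoop between -0.056 and 0.06 m and y of walnut_2 in the frame of scoop between -0.048 and 0.048 m and z of walnut_2 in the frame of scoop between 0 and 0.065 m and x of walnut_3 in the frame of scoop between -0.056 and 0.06 m and y of walnut_3 in the frame of scoop between -0.048 and 0.048 m and z of walnut_3 in the frame of scoop between 0 and 0.065 m and x of walnut_4 in the frame of scoop between -0.056 and 0.06 m and y of walnut_4 in the frame of scoop between -0.048 and 0.048 m and z of walnut_4 in the frame of scoop between 0 and 0.065 m), for 0.2 s.
2. with all four walnuts still in its pan, the scoop's front edge is within 100 mm of the bowl's axis (horizontal distance between scoop_lip and bowl below 0.1 m and x of walnut_1 in the frame of scoop between -0.056 and 0.06 m and y of walnut_1 in the frame of scoop between -0.048 and 0.048 m and z of walnut_1 in the frame of scoop between 0 and 0.065 m and x of walnut_2 in the frame of scoop between -0.056 and 0.06 m and y of walnut_2 in the frame of scoop between -0.048 and 0.048 m and z of walnut_2 in the frame of scoop between 0 and 0.065 m and x of walnut_3 in the frame of scoop between -0.056 and 0.06 m and y of walnut_3 in the frame of scoop between -0.048 and 0.048 m and z of walnut_3 in the frame of scoop between 0 and 0.065 m and x of walnut_4 in the frame of scoop between -0.056 and 0.06 m and y of walnut_4 in the frame of scoop between -0.048 and 0.048 m and z of walnut_4 in the frame of scoop between 0 and 0.065 m), for 0.1 s.
3. all four walnuts lie in the bowl (horizontal distance between each of walnut_1, walnut_2, walnut_3, walnut_4 and bowl below 0.07 m and z of walnut_1 in the frame of bowl between 0 and 0.06 m and z of walnut_2 in the frame of bowl between 0 and 0.06 m and z of walnut_3 in the frame of bowl between 0 and 0.06 m and z of walnut_4 in the frame of bowl between 0 and 0.06 m), for 0.2 s.
At the end, for the whole second after the job is handed in: All four walnuts lie at rest in the bowl (within 70 mm of its axis and below its rim); the scoop lies at rest on the plate, level within 11 degrees, its pan's centre within 50 mm of the plate's centre; bowl and plate stand upright within 40 mm of where they stood (all of step 3 and linear speed of each of walnut_1, walnut_2, walnut_3, walnut_4 below 0.03 m/s and horizontal distance between scoop and plate below 0.05 m and angle between scoop's own z axis and vertical below 0.2 rad and contact force between scoop and plate above 0.3 N and z of scoop in the frame of plate below 0.035 m and linear speed of scoop below 0.02 m/s and angle between each of bowl, plate's own z axis and vertical below 0.1 rad and distance of each of bowl, plate from where it was at the start of the episode below 0.04 m); the robot touches nothing.
It fails at once if a walnut is spilled (it is neither in the scoop nor within 100 mm of the bowl's axis) ((not (x of walnut_1 in the frame of scoop between -0.056 and 0.06 m and y of walnut_1 in the frame of scoop between -0.048 and 0.048 m and z of walnut_1 in the frame of scoop between 0 and 0.065 m) and horizontal distance between walnut_1 and bowl above 0.1 m) or (not (x of walnut_2 in the frame of scoop between -0.056 and 0.06 m and y of walnut_2 in the frame of scoop between -0.048 and 0.048 m and z of walnut_2 in the frame of scoop between 0 and 0.065 m) and horizontal distance between walnut_2 and bowl above 0.1 m) or (not (x of walnut_3 in the frame of scoop between -0.056 and 0.06 m and y of walnut_3 in the frame of scoop between -0.048 and 0.048 m and z of walnut_3 in the frame of scoop between 0 and 0.065 m) and horizontal distance between walnut_3 and bowl above 0.1 m) or (not (x of walnut_4 in the frame of scoop between -0.056 and 0.06 m and y of walnut_4 in the frame of scoop between -0.048 and 0.048 m and z of walnut_4 in the frame of scoop between 0 and 0.065 m) and horizontal distance between walnut_4 and bowl above 0.1 m)).
It fails at once if a walnut falls from more than about 100 mm above the bowl's rim (outside the scoop and higher than 0.17 m) ((not (x of walnut_1 in the frame of scoop between -0.056 and 0.06 m and y of walnut_1 in the frame of scoop between -0.048 and 0.048 m and z of walnut_1 in the frame of scoop between 0 and 0.065 m) and height (world z) of walnut_1 above 0.17 m) or (not (x of walnut_2 in the frame of scoop between -0.056 and 0.06 m and y of walnut_2 in the frame of scoop between -0.048 and 0.048 m and z of walnut_2 in the frame of scoop between 0 and 0.065 m) and height (world z) of walnut_2 above 0.17 m) or (not (x of walnut_3 in the frame of scoop between -0.056 and 0.06 m and y of walnut_3 in the frame of scoop between -0.048 and 0.048 m and z of walnut_3 in the frame of scoop between 0 and 0.065 m) and height (world z) of walnut_3 above 0.17 m) or (not (x of walnut_4 in the frame of scoop between -0.056 and 0.06 m and y of walnut_4 in the frame of scoop between -0.048 and 0.048 m and z of walnut_4 in the frame of scoop between 0 and 0.065 m) and height (world z) of walnut_4 above 0.17 m)).
It fails at once if the loaded scoop is tilted by more than 20 degrees while its front edge is more than 140 mm from the bowl's axis (angle between scoop's own z axis and vertical above 0.35 rad and horizontal distance between scoop_lip and bowl above 0.14 m and ((x of walnut_1 in the frame of scoop between -0.056 and 0.06 m and y of walnut_1 in the frame of scoop between -0.048 and 0.048 m and z of walnut_1 in the frame of scoop between 0 and 0.065 m) or (x of walnut_2 in the frame of scoop between -0.056 and 0.06 m and y of walnut_2 in the frame of scoop between -0.048 and 0.048 m and z of walnut_2 in the frame of scoop between 0 and 0.065 m) or (x of walnut_3 in the frame of scoop between -0.056 and 0.06 m and y of walnut_3 in the frame of scoop between -0.048 and 0.048 m and z of walnut_3 in the frame of scoop between 0 and 0.065 m) or (x of walnut_4 in the frame of scoop between -0.056 and 0.06 m and y of walnut_4 in the frame of scoop between -0.048 and 0.048 m and z of walnut_4 in the frame of scoop between 0 and 0.065 m))).
It fails at once if the scoop is dropped or pressed onto the plate (more than 60 N) (contact force between scoop and plate above 60 N).
It fails at once if a bystander is moved by more than 20 mm or tipped, or the bowl or plate is moved by more than 40 mm (distance of any of bowl, plate from where it was at the start of the episode above 0.04 m or distance of any of salt_jar, tuna_tin, white_mug from where it was at the start of the episode above 0.02 m or angle between any of salt_jar, tuna_tin, white_mug's own z axis and vertical above 0.3 rad).
It also fails if it takes over 54 s, if anything falls off the work surface, if the arm or the gripper's body presses on something with over 40 N, if the wrist force passes 120 N, or if a joint passes its speed limit or range.

### The arm

A 6-joint arm with a two-finger parallel gripper is mounted at the origin on a cart in front of the work surface, level with it; the furniture and walls round the work are solid. World frame = base frame: x ahead of the robot, y to its left, z up, the work surface at z = 0. Lengths are in m, angles in rad, forces in N, time in s.
With the tool pointing down it reaches from about 0.3 to 0.875 m from the base axis. Payload 6.4 kg.
Tool frame: the origin (TCP) lies between the finger pads; the fingertips stand 25 mm ahead of it and the grasp point (between the pads) lies 6 mm ahead of it; z points along the fingers, y is the line along which they close (so a half turn about z gives the same grasp; the last joint's range is limited). The gripper opens to 85 mm and grips with 20 to 120 N. Pads are 22 mm wide; open, the fingers measure 114 mm over their backs; the gripper's body (76 mm by 85 mm) begins 54 mm behind the grasp point. The pads swing forward as they close: fully open they stand 13 mm farther back than shut.
Start: joints at [-1.468, 0.181, 1.607, -0, 1.354, -0.206], TCP at [0.175, -0.548, 0.256] pointing down, gripper open.
Joint ranges: [-2.99, 2.99], [-0.89, 2.07], [0.3, 2.58], [-1.14, 4.28], [0, 2.63], [-3.12, 3.12]. Speed limits (rad/s): [2.57, 2.57, 3.01, 3.14, 3.14, 3.14].

### API

Orientations are given as a unit quaternion [w, x, y, z].
In Python, from bench import ctrl gives the robot as it stands.
- The arm moves only by the tool servo_tool, never from a script. Its argument "series" is text: rows parted by semicolons, each of 7 numbers parted by spaces: the gripper command: -1 is fully open, 1 is shut, values between are in proportion, then the shift along the tool's x, y, z in m, then the turn, a rotation vector about the tool's x, y, z in degrees. A call has 1 to 12 rows; each row is the pose to reach, as a shift and turn from the pose commanded when the call began, along the tool's axes at that moment; what a row does not reach only later rows make up. A row lasts 1/12 s, in which the tool goes at most 41.7 mm and 7.16 degrees, less where a joint would pass 70% of its speed; a pose out of reach is approached as far as the arm can. A call with a gripper value outside its range is refused whole. The fingers move at their own pace and stop on an object; the grip force is fixed at half the most. Time passes only in rows, so rows that repeat a pose let the fingers close. It gives the time, the measured TCP pose, the force, the opening and the grip force at its end, in the units of the state.
- ctrl.get_obs(): the state, without advancing time (a new reading comes with each control period).
- ctrl.camera(name): name is "side" or "top"; returns a dict with "img" (480x640x3 uint8, red, green, blue), "z_map" (480x640 float32, m along the optical axis (not along the pixel's ray), 0 where there is no reading), "fovy" (degrees; the focal length in pixels is half the picture's height over the tangent of half this angle, whatever the lens; pixels are square), "cx", "cy" (the principal point, pixels), "k1" (the pictures are not rectified: a ray, as slopes to the right and down, at radius r is drawn at 1 + k1 r^2 times it, then the intrinsics apply), "extrinsics" (4x4, takes a point from camera to world coordinates). Camera axes: x right, y down, z forward; pixel columns grow to the right and rows downward; lengths in m; the calibration is good to about 2 mm. A picture is of the moment at which its call begins.
- ctrl.hand_in(): hands the job in; it is judged then, once.
The state is a dict: "time_s": time; "q": joint angles; "dq": joint speeds; "joint_efforts": joint torques, N m; "eef_pos": TCP position; "eef_rot": TCP orientation; "wrist_force": force on the tool from outside, world axes, zero at the start; "torque": the same for the moment, N m; "opening": opening from 0.0 (shut) to 1.0 (fully open); "grasp_force": force on a finger pad.
Only numpy, scipy, OpenCV 4.12 (cv2) and the standard library are available. Lean on these libraries where they do the work, as an engineer would, in place of code of your own. Each camera call takes 0.05 s, during which the arm holds its last target. There are 200 camera calls.

## Working session

There is one attempt and no reset: what is moved stays moved. The work goes in short steps, Python scripts to look and compute and a tool call to move; the robot and the scene stay as the last step left them, time stands still between calls to the robot, and variables do not carry over. Pictures are saved under pics/ and viewed, at most 12 in all, crops included, and the job is handed in when it is done.

Besides the shell and the picture viewer there is one more tool, called after "Request:" by a JSON object that holds its "api" and its "payload", one argument or row to a line. servo_tool: Moves the arm, as the interface text tells. Its arguments: {"type":"object","properties":{"series":{"type":"string"}},"required":["series"]}

```bash
mkdir -p pics
cat > h.py <<'E'
import numpy as np, cv2
from bench import ctrl
def shot(n):
    c=ctrl.camera(n); np.savez(f'{n}.npz',**c); return c
def cloud(c):
    H,W=c['z_map'].shape; f=H/2/np.tan(np.radians(float(c['fovy']))/2)
    K=np.array([[f,0,float(c['cx'])],[0,f,float(c['cy'])],[0,0,1]])
    uv=np.stack(np.meshgrid(np.arange(W),np.arange(H)),-1).reshape(-1,1,2).astype(float)
    r=cv2.undistortPoints(uv,K,np.array([float(c['k1']),0,0,0])).reshape(H,W,2)
    z=c['z_map']; p=np.concatenate([r*z[...,None],z[...,None]],-1)
    E=np.array(c['extrinsics']); P=p@E[:3,:3].T+E[:3,3]; P[z==0]=np.nan
    return P
E
python3 - <<'E'
from h import *
for n in('top','side'):
    c=shot(n); cv2.imwrite(f'pics/{n}0.png',c['img'][...,::-1]); print(n,c['fovy'],c['k1'],np.round(c['extrinsics'],3).tolist())
o=ctrl.get_obs(); print({k:np.round(v,3).tolist() for k,v in o.items()})
E
```

```text
top 43.90286806298914 -0.024972838610927958 [[-0.007, -0.992, 0.128, 0.338], [-1.0, 0.007, 0.001, -0.06], [-0.002, -0.128, -0.992, 1.65], [0.0, 0.0, 0.0, 1.0]]
side 44.984279214128954 -0.004681469649122664 [[0.892, -0.166, 0.42, -0.271], [-0.452, -0.306, 0.838, -1.668], [-0.011, -0.937, -0.348, 0.736], [0.0, 0.0, 0.0, 1.0]]
{'time_s': 0.1, 'q': [-1.468, 0.181, 1.608, 0.0, 1.354, -0.206], 'dq': [0.0, 0.0, -0.002, 0.001, -0.001, -0.001], 'joint_efforts': [0.0, -44.588, -35.224, -0.0, 0.004, 0.0], 'eef_pos': [0.175, -0.547, 0.255], 'eef_rot': [-0.001, 0.988, 0.154, 0.0], 'wrist_force': [-0.197, -0.896, -0.5], 'torque': [-0.016, 0.028, -0.013], 'grasp_force': 0.0, 'opening': 1.001}
```

View pics/top0.png

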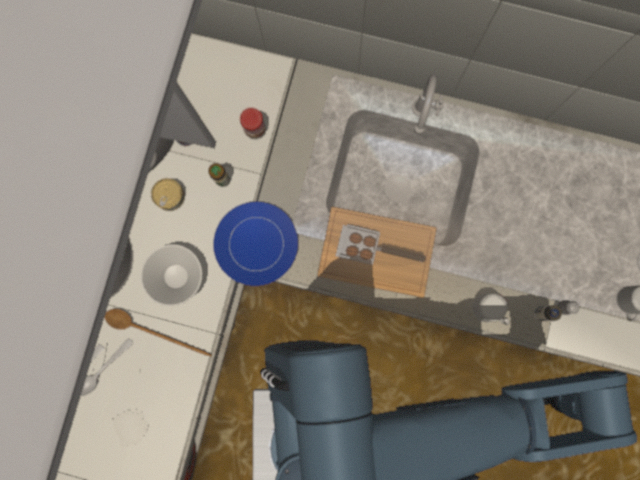

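View pics/side0.png

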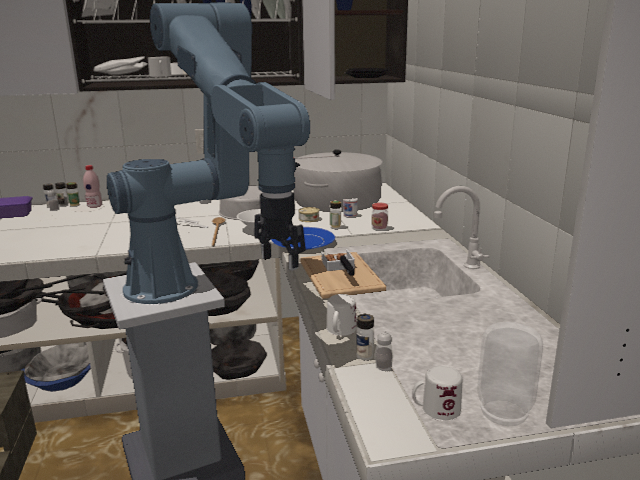

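The top view shows the bowl at (173,275), the plate at (256,243), the scoop pan at (359,243) with its handle running to (424,255), the mug at (494,312), the salt jar at (217,173) and the tuna tin at (167,194). The side view shows the scoop handle at about (347,264).

```bash
cat > m.py <<'E'
from h import *
def fitc(P):
    A=np.c_[2*P[:,:2],np.ones(len(P))]; s=np.linalg.lstsq(A,(P[:,:2]**2).sum(1),rcond=None)[0]
    return s[:2],np.sqrt(s[2]+s[0]**2+s[1]**2)
if __name__=='__main__':
    out={}
    for n in('top','side'):
        c=dict(np.load(n+'.npz')); P=cloud(c); hsv=cv2.cvtColor(c['img'],cv2.COLOR_RGB2HSV).astype(int); out[n]=P,hsv
        h,s,v=hsv[...,0],hsv[...,1],hsv[...,2]
        X,Y,Z=P[...,0],P[...,1],P[...,2]
        m=(abs(h-115)<12)&(s>150)&(X>.2)&(X<1)&(abs(Z)<.06)
        # plate convex hull
        if m.sum()>50:
            Q=P[m]; hull=cv2.convexHull(Q[:,:2].astype(np.float32))[:,0]; print(n,'plate',m.sum(),fitc(hull),np.percentile(Q[:,2],[2,50,98]))
            t=Q[Q[:,2]>.017]; print(' rim',fitc(t),len(t))
        # handle: dark, near board
        m=(v<70)&(X>.3)&(X<.7)&(Y>-.35)&(Y<.0)&(Z>.045)&(Z<.12)
        Q=P[m]; print(n,'handle',len(Q))
        if len(Q)>10:
            mu=Q.mean(0); w,V=np.linalg.eigh(np.cov((Q-mu)[:,:2].T)); d=V[:,1]*np.sign(V[1,1]); t=(Q-mu)[:,:2]@d; u=(Q-mu)[:,:2]@np.array([-d[1],d[0]])
            print(' mu',mu,'yaw',np.degrees(np.arctan2(d[1],d[0])),'t',np.percentile(t,[1,99]),'u',np.percentile(u,[1,99]),'z',np.percentile(Q[:,2],[2,50,98]))
            print(' ends',mu[:2]+d*t.max(),mu[:2]+d*t.min(), 'slope',np.polyfit(t,Q[:,2],1))
    P,hsv=out['top']; X,Y,Z=P[...,0],P[...,1],P[...,2]
    def blob(name,u0,u1,v0,v1,zlo):
        q=P[v0:v1,u0:u1].reshape(-1,3); q=q[q[:,2]>zlo]; hull=cv2.convexHull(q[:,:2].astype(np.float32))[:,0]
        print(name,len(q),fitc(hull),q[:,:2].mean(0),np.percentile(q[:,2],[2,50,98]), q.min(0),q.max(0))
    blob('bowl',130,212,232,312,.05)
    blob('pan',325,378,215,270,.03)
    blob('mug',470,520,280,340,.03)
    blob('jar',200,238,155,195,.03)
    blob('tin',145,190,172,215,.025)
    print('board z',np.nanmedian(Z[275:285,335:420]),Z[225,400],'table',Z[330,150], 'walnut',P[239,355],P[252,352])
    q=P[225:262,340:376].reshape(-1,3); print('pan area z hist',np.percentile(q[:,2],[2,25,50,75,98]))
E
python3 m.py; python3 -c "
import cv2
for n,b in(('top',(100,150,440,340)),('side',(280,180,400,300))):
    im=cv2.imread(f'pics/{n}0.png')[b[1]:b[3],b[0]:b[2]]; cv2.imwrite(f'pics/{n}0c.png',cv2.resize(im,(800,int(800*im.shape[0]/im.shape[1])) if n=='top' else (600,600),interpolation=2))
"
```

```text
top plate 3969 (array([0.54535235, 0.15461296]), np.float64(0.11187407309883182)) [-0.00128863  0.00952006  0.02496677]
 rim (array([0.54513632, 0.15393803]), np.float64(0.10302000396926823)) 827
top handle 0
side plate 523 (array([ 0.84364273, -0.2917339 ]), np.float64(0.6175615614239494)) [0.00175226 0.01125803 0.04415824]
 rim (array([ 0.59851717, -0.24630413]), np.float64(0.41547564838413004)) 143
side handle 147
 mu [ 0.50255294 -0.26230365  0.0710654 ] yaw 78.37707626797 t [-0.05033674  0.06903969] u [-0.01138659  0.00775882] z [0.05853526 0.07327388 0.07911099]
 ends [ 0.52304225 -0.16268985] [ 0.49223753 -0.31245453] slope [0.03048629 0.0710654 ]
bowl 851 (array([0.45736814, 0.37566597]), np.float64(0.08321246196272897)) [0.45844704 0.38102396] [0.05028614 0.05592885 0.06472773] [0.3762121  0.29121962 0.05000093] [0.54063227 0.45991591 0.06913431]
pan 769 (array([ 0.53685424, -0.10863604]), np.float64(0.07927693470161146)) [ 0.53572506 -0.13320684] [0.03030166 0.04831226 0.05898332] [ 0.47435631 -0.18082615  0.03002246] [ 0.61783738 -0.04143345  0.0625829 ]
mug 777 (array([ 0.35758765, -0.48791546]), np.float64(0.044028181523358585)) [ 0.36291085 -0.47677323] [0.03441945 0.08158731 0.09053823] [ 0.31964321 -0.52353936  0.03014813] [ 0.40226399 -0.44299497  0.09427922]
jar 333 (array([0.73015996, 0.24945347]), np.float64(0.022483985227405804)) [0.72575239 0.24630204] [0.03465863 0.10255178 0.11239631] [0.70725004 0.22677906 0.03001833] [0.75216026 0.27171572 0.11645151]
tin 807 (array([0.57496588, 0.26635503]), np.float64(0.201562243049546)) [0.68009499 0.39335112] [0.02767523 0.03676353 1.15577239] [0.45561497 0.09660198 0.02552018] [0.72831579 0.44515817 1.16071897]
board z 0.02043099683345395 0.014942110448296297 table 0.007341139523689533 walnut [ 0.55094979 -0.12056703  0.05272835] [ 0.51545731 -0.11200402  0.0542138 ]
pan area z hist [nan nan nan nan nan]
```

View pics/top0c.png

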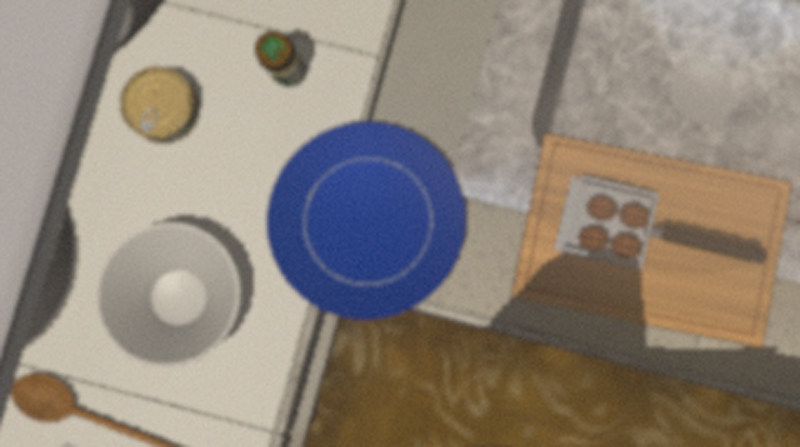

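The enlarged top view shows the pan spanning crop (560,180)–(658,265), open to the left. The handle runs (655,232)→(765,255), which is full-image (378,248)→(425,258). The bowl centre is at crop (172,293).

```bash
cat > m2.py <<'E'
from h import *
c=dict(np.load('top.npz')); P=cloud(c); img=c['img'].astype(int)
sub=(slice(236,270),slice(376,432)); p=P[sub].reshape(-1,3); v=img[sub].max(-1).ravel()
m=(p[:,2]>.05)
def axis(Q,n):
    mu=Q.mean(0); w,V=np.linalg.eigh(np.cov((Q-mu)[:,:2].T)); d=V[:,1]*np.sign(V[1,1]); nn=np.array([-d[1],d[0]])
    t=(Q-mu)[:,:2]@d; u=(Q-mu)[:,:2]@nn
    print(n,len(Q),'mu',mu.round(4),'yaw',np.degrees(np.arctan2(d[1],d[0])).round(2),'t',np.percentile(t,[1,99]).round(4),'u',np.percentile(u,[3,97]).round(4),'z',np.percentile(Q[:,2],[5,50,95]).round(4)); return mu,d
axis(p[m],'top handle'); axis(p[m&(v<90)],'top handle dark'); print(np.percentile(v[m],[5,50,95]))
# pan rect from wall tops / walnuts
q=P[220:266,330:381].reshape(-1,3); col=img[220:266,330:381].reshape(-1,3)
metal=(col.max(1)-col.min(1)<35)&(q[:,2]>.02)&(q[:,2]<.065)
mm=metal&(col.max(1)>110); r=cv2.minAreaRect((q[mm][:,:2]*1000).astype(np.float32)); print('metal',mm.sum(),r)
for k in np.where(mm)[0][:0]: pass
wn=(q[:,2]>.04)&(col[:,0]-col[:,2]>40)&(col[:,0]<160); print('walnut pts',wn.sum(),q[wn].mean(0))
c=dict(np.load('side.npz')); Ps=cloud(c); im=c['img'].astype(int)
m=(im.max(-1)<75)&(Ps[...,2]>.045)&(Ps[...,2]<.09)&(Ps[...,0]>.4)&(Ps[...,0]<.6)&(Ps[...,1]>-.36)&(Ps[...,1]<-.14)
axis(Ps[m],'side handle')
top=m&(Ps[...,2]>.068); axis(Ps[top],'side top')
q=P[180:208,152:182].reshape(-1,3); q=q[(q[:,2]>.033)&(q[:,2]<.06)]; print('tin',q.min(0),q.max(0),q.mean(0))
b=P[268:284,165:182]; print('bowl floor z',np.nanmedian(b[...,2]), 'plate flat',np.nanmedian(P[235:250,248:265,2]))
E
python3 m2.py
```

```text
top handle 357 mu [ 0.5113 -0.2407  0.0734] yaw 73.4 t [-0.0654  0.0695] u [-0.0118  0.0097] z [0.0557 0.0751 0.0824]m2.py:6: RuntimeWarning: Mean of empty slice.
  mu=Q.mean(0); w,V=np.linalg.eigh(np.cov((Q-mu)[:,:2].T)); d=V[:,1]*np.sign(V[1,1]); nn=np.array([-d[1],d[0]])
  ret = um.true_divide(
  avg = a.mean(axis, **keepdims_kw)
m2.py:6: RuntimeWarning: Degrees of freedom <= 0 for slice
  mu=Q.mean(0); w,V=np.linalg.eigh(np.cov((Q-mu)[:,:2].T)); d=V[:,1]*np.sign(V[1,1]); nn=np.array([-d[1],d[0]])
  c *= np.true_divide(1, fact)
  c *= np.true_divide(1, fact)
Traceback (most recent call last):
  File "m2.py", line 9, in <module>
    axis(p[m],'top handle'); axis(p[m&(v<90)],'top handle dark'); print(np.percentile(v[m],[5,50,95]))
                             ~~~~^^^^^^^^^^^^^^^^^^^^^^^^^^^^^^^
  File "m2.py", line 8, in axis
    print(n,len(Q),'mu',mu.round(4),'yaw',np.degrees(np.arctan2(d[1],d[0])).round(2),'t',np.percentile(t,[1,99]).round(4),'u',np.percentile(u,[3,97]).round(4),'z',np.percentile(Q[:,2],[5,50,95]).round(4)); return mu,d
                                                                                         ~~~~~~~~~~~~~^^^^^^^^^^
IndexError: index -1 is out of bounds for axis 0 with size 0
```

```bash
sed -i "s/axis(p\[m&(v<90)\],'top handle dark'); //; s/slice(376,432)/slice(384,432)/; s/p\[:,2\]>.05)/p[:,2]>.055)/" m2.py; python3 m2.py
python3 - <<'E'
from scipy.spatial.transform import Rotation as R
import numpy as np
print(R.from_quat([.988,.154,0,-.001]).as_matrix().round(3).tolist())
E
```

```text
top handle 306 mu [ 0.5081 -0.25    0.0753] yaw 75.63 t [-0.0559  0.0556] u [-0.009   0.0082] z [0.0672 0.0756 0.0825]
[ 95.  99. 119.]
metal 771 ((541.4579467773438, -133.7322540283203), (114.3283462524414, 95.38945007324219), 76.33196258544922)
walnut pts 297 [ 0.53146332 -0.13644276  0.05027592]
side handle 149 mu [ 0.5027 -0.2614  0.0709] yaw 78.4 t [-0.0512  0.0709] u [-0.0101  0.0071] z [0.0595 0.0731 0.078 ]
side top 102 mu [ 0.5049 -0.2575  0.0745] yaw 76.91 t [-0.0524  0.0573] u [-0.0089  0.0078] z [0.0694 0.075  0.0784]
tin [0.64397191 0.357569   0.03300346] [0.72251103 0.44012787 0.04764863] [0.6845572  0.39977985 0.03786513]
bowl floor z 0.006465436623471321 plate flat 0.0047631968532486635
[[0.953, 0.304, -0.0], [0.304, -0.953, 0.002], [0.0, -0.002, -1.0]]
```

```bash
cat > g.py <<'E'
from h import *
from scipy.spatial.transform import Rotation as R
def state():
    o=ctrl.get_obs(); w,x,y,z=o['eef_rot']; return o,np.array(o['eef_pos']),R.from_quat([x,y,z,w])
def tool(yaw,al):  # tool x along scoop yaw, leaned so fingers point forward by al deg
    d=np.array([np.cos(np.radians(yaw)),np.sin(np.radians(yaw)),0]); z=np.array([0,0,-1.]); M=np.c_[d,np.cross(z,d),z]
    return R.from_matrix(M)*R.from_euler('y',al,degrees=True)
def go(grip,yaw,al,n=''):
    o,p,r=state(); t=tool(yaw,al); tcp=np.array(grip)-t.apply([0,0,.006])
    print(n,'shift',r.inv().apply(tcp-p).round(4),'rot',(r.inv()*t).as_rotvec(degrees=True).round(2),'dist',np.linalg.norm(tcp-p).round(3))
def show():
    o,p,r=state(); M=r.as_matrix(); x=M[:,0]; print('t',round(o['time_s'],2),'q',np.round(o['q'],2),'grip',(p+.006*M[:,2]).round(4),'yaw',np.degrees(np.arctan2(-M[0,1]*-1 and M[0,1],-M[1,1])).round(2),'al',np.degrees(np.arctan2(-M[2,0],-M[2,2])).round(2),'roll',np.degrees(np.arcsin(M[2,1])).round(2),'F',np.round(o['wrist_force'],1),'op',round(o['opening'],3),'gf',o['grasp_force'])
E
python3 -c "
from g import *
show(); go([.5128,-.231,.16],76.2,25)"
```

```text
t 0.1 q [-1.47  0.18  1.61  0.    1.35 -0.21] grip [ 0.1747 -0.5473  0.2495] yaw 17.69 al -0.02 roll -0.09 F [-0.2 -0.9 -0.5] op 1.001 gf 0.0
 shift [ 0.4169 -0.1963  0.0905] rot [ 12.69  22.71 -57.56] dist 0.47
```

Request:
{"api": "servo_tool", "payload": {
  "series": "-1 0.417 -0.196 0.0905 12.7 22.7 -57.6;-1 0.417 -0.196 0.0905 12.7 22.7 -57.6;-1 0.417 -0.196 0.0905 12.7 22.7 -57.6;-1 0.417 -0.196 0.0905 12.7 22.7 -57.6;-1 0.417 -0.196 0.0905 12.7 22.7 -57.6;-1 0.417 -0.196 0.0905 12.7 22.7 -57.6;-1 0.417 -0.196 0.0905 12.7 22.7 -57.6;-1 0.417 -0.196 0.0905 12.7 22.7 -57.6;-1 0.417 -0.196 0.0905 12.7 22.7 -57.6;-1 0.417 -0.196 0.0905 12.7 22.7 -57.6;-1 0.417 -0.196 0.0905 12.7 22.7 -57.6;-1 0.417 -0.196 0.0905 12.7 22.7 -57.6"
}}

```text
time_s: 1.1
eef_pos: [0.5146, -0.2294, 0.1641]
eef_rot: [-0.135, 0.767, 0.604, 0.17]
wrist_force: [-1.0, 0.3, -0.4]
opening: 0.996
grasp_force: 0.0
```

```bash
python3 -c "
from g import *
show(); go([.5128,-.231,.16],76.2,25);go([.5128,-.231,.066],76.2,25)"
```

```text
t 1.1 q [-0.82  0.36  1.64  0.37  1.41 -0.7 ] grip [ 0.5152 -0.227   0.1587] yaw 76.46 al -25.1 roll -0.09 F [-1.   0.3 -0.4] op 0.996 gf 0.0
 shift [-0.0035 -0.0014 -0.0031] rot [-0.19 -0.1   0.2 ] dist 0.005
 shift [-0.0434 -0.0012  0.082 ] rot [-0.19 -0.1   0.2 ] dist 0.093
```

Request:
{"api": "servo_tool", "payload": {
  "series": "-1 -0.014 -0.0012 0.02 -0.2 0 0.2;-1 -0.025 -0.0012 0.044 -0.2 0 0.2;-1 -0.034 -0.0012 0.062 -0.2 0 0.2;-1 -0.040 -0.0012 0.075 -0.2 0 0.2;-1 -0.0435 -0.0012 0.0825 -0.2 0 0.2;-1 -0.0435 -0.0012 0.0825 -0.2 0 0.2;-1 -0.0435 -0.0012 0.0825 -0.2 0 0.2;-1 -0.0435 -0.0012 0.0825 -0.2 0 0.2"
}}

```text
time_s: 1.77
eef_pos: [0.5108, -0.2394, 0.0738]
eef_rot: [-0.131, 0.769, 0.601, 0.171]
wrist_force: [-0.3, 0.1, 1.3]
opening: 0.999
grasp_force: 0.0
```

```bash
sed -i "s/arctan2(-M\[2,0\]/arctan2(M[2,0]/" g.py; python3 -c "
from g import *
show(); go([.5128,-.231,.066],76.2,25)
c=shot('side'); im=c['img'][200:320,270:430,::-1]; cv2.imwrite('pics/s1.png',cv2.resize(im,(800,600),interpolation=2))"
```

```text
t 1.77 q [-0.84  0.5   1.67  0.38  1.25 -0.77] grip [ 0.5114 -0.237   0.0684] yaw 75.96 al 24.86 roll 0.22 F [-0.3  0.1  1.3] op 0.999 gf 0.0
 shift [ 0.0046 -0.0001  0.0047] rot [ 0.3   0.14 -0.12] dist 0.007
```

View pics/s1.png

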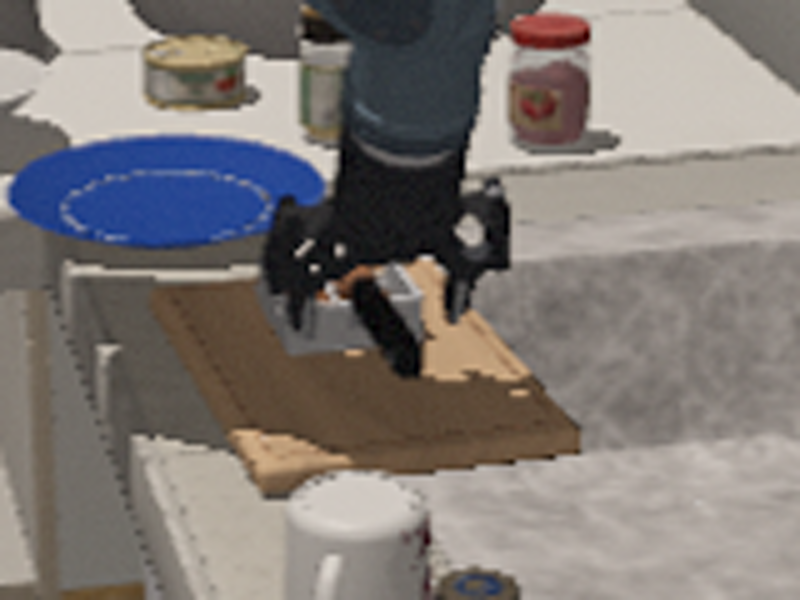

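The side crop shows the open fingers at (300,300) and (455,300) either side of the handle, which runs (355,285)→(410,365), with the walnuts still in the pan. I'll settle the last few mm and close.

Request:
{"api": "servo_tool", "payload": {
  "series": "-1 0.0045 0 0.0045 0.2 0 0;-1 0.0045 0 0.0045 0.2 0 0;-0.4 0.0045 0 0.0045 0.2 0 0;0 0.0045 0 0.0045 0.2 0 0;0.2 0.0045 0 0.0045 0.2 0 0;0.4 0.0045 0 0.0045 0.2 0 0;0.6 0.0045 0 0.0045 0.2 0 0;1 0.0045 0 0.0045 0.2 0 0;1 0.0045 0 0.0045 0.2 0 0;1 0.0045 0 0.0045 0.2 0 0;1 0.0045 0 0.0045 0.2 0 0;1 0.0045 0 0.0045 0.2 0 0"
}}

```text
time_s: 2.82
eef_pos: [0.5119, -0.2331, 0.0707]
eef_rot: [-0.133, 0.769, 0.602, 0.17]
wrist_force: [0.2, -0.8, 2.2]
opening: 0.201
grasp_force: 59.3
```

```bash
python3 -c "
from g import *
show(); go([.5128,-.231,.125],76.2,25)"
```

```text
t 2.82 q [-0.83  0.5   1.67  0.38  1.25 -0.76] grip [ 0.5125 -0.2306  0.0652] yaw 76.05 al 24.9 roll -0.03 F [ 0.2 -0.8  2.2] op 0.201 gf 59.312594532966614
 shift [ 0.0249  0.0004 -0.0543] rot [ 0.03  0.1  -0.14] dist 0.06
```

Request:
{"api": "servo_tool", "payload": {
  "series": "1 0.0004 0 -0.001 0 0 0;1 0.0015 0 -0.003 0 0 0;1 0.003 0 -0.0065 0 0 0;1 0.0055 0 -0.0118 0 0 0;1 0.008 0 -0.0172 0 0 0;1 0.0105 0 -0.0226 0 0 0;1 0.0135 0 -0.029 0 0 0;1 0.0165 0 -0.0355 0 0 0;1 0.0195 0 -0.042 0 0 0;1 0.022 0 -0.0475 0 0 0;1 0.024 0 -0.0525 0 0 0;1 0.025 0 -0.054 0 0 0"
}}

```text
time_s: 3.82
eef_pos: [0.5121, -0.2334, 0.1312]
eef_rot: [-0.132, 0.769, 0.602, 0.17]
wrist_force: [-0.3, -0.1, -2.0]
opening: 0.2
grasp_force: 58.9
```

```bash
python3 -c "
from g import *
show(); go([.5128,-.231,.125],76.2,25)
c=shot('side'); im=c['img'][170:290,270:430,::-1]; cv2.imwrite('pics/s2.png',cv2.resize(im,(800,600),interpolation=2))"
```

```text
t 3.82 q [-0.83  0.41  1.66  0.37  1.35 -0.72] grip [ 0.5127 -0.2309  0.1257] yaw 76.06 al 24.86 roll 0.02 F [-0.3 -0.1 -2. ] op 0.2 gf 58.85373294353485
 shift [-0.0004  0.0001  0.0007] rot [ 0.07  0.14 -0.12] dist 0.001
```

View pics/s2.png

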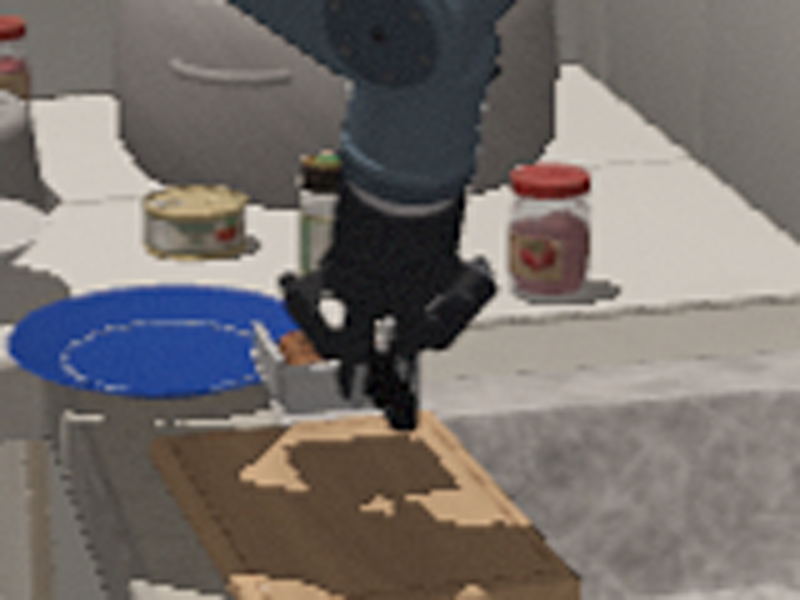

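The side crop shows the scoop lifted level, pan at (300,370), with walnuts inside. The force reading of −2.0 N matches scoop plus all four walnuts. Carrying to the bowl in three gentle stages.

```bash
cat >> g.py <<'E'
F=np.cumsum([4,8,12,15,15,15,15,15,15,12,8,4])/138
def rows(grip,yaw,al,g=1):
    o,p,r=state(); t=tool(yaw,al); s=r.inv().apply(np.array(grip)-t.apply([0,0,.006])-p); w=(r.inv()*t).as_rotvec(degrees=True)
    print(';'.join(' '.join([str(g)]+[f'{v:.4f}' for v in s*f]+[f'{v:.2f}' for v in w*f]) for f in F))
E
python3 -c "
from g import *
rows([.503,-.091,.125],83,25)"
```

```text
1 0.0035 -0.0012 0.0016 0.09 0.00 -0.18;1 0.0105 -0.0037 0.0049 0.26 0.01 -0.55;1 0.0210 -0.0074 0.0098 0.51 0.02 -1.09;1 0.0341 -0.0121 0.0160 0.83 0.04 -1.78;1 0.0473 -0.0167 0.0221 1.15 0.05 -2.46;1 0.0604 -0.0214 0.0283 1.47 0.07 -3.14;1 0.0735 -0.0260 0.0344 1.79 0.08 -3.82;1 0.0866 -0.0307 0.0406 2.11 0.10 -4.51;1 0.0998 -0.0353 0.0467 2.42 0.11 -5.19;1 0.1103 -0.0391 0.0517 2.68 0.12 -5.74;1 0.1173 -0.0415 0.0549 2.85 0.13 -6.10;1 0.1208 -0.0428 0.0566 2.93 0.13 -6.28
```

Request:
{"api": "servo_tool", "payload": {
  "series": "1 0.0035 -0.001 0.0016 0.1 0 -0.2;1 0.0105 -0.0037 0.005 0.3 0 -0.6;1 0.021 -0.0075 0.01 0.5 0 -1.1;1 0.034 -0.012 0.016 0.8 0 -1.8;1 0.0475 -0.017 0.022 1.1 0 -2.5;1 0.0605 -0.0215 0.0283 1.5 0 -3.1;1 0.0735 -0.026 0.0345 1.8 0 -3.8;1 0.0865 -0.031 0.0405 2.1 0.1 -4.5;1 0.1 -0.0355 0.0467 2.4 0.1 -5.2;1 0.11 -0.039 0.0517 2.7 0.1 -5.7;1 0.1175 -0.0415 0.055 2.8 0.1 -6.1;1 0.121 -0.043 0.0566 2.9 0.1 -6.3"
}}

```text
time_s: 4.87
eef_pos: [0.502, -0.0914, 0.1297]
eef_rot: [-0.144, 0.731, 0.648, 0.162]
wrist_force: [0.0, 0.7, -3.2]
opening: 0.205
grasp_force: 58.8
```

```bash
python3 -c "
from g import *
show();rows([.4936,.048,.124],91,25)"
```

```text
t 4.87 q [-0.64  0.28  1.83  0.39  1.28 -0.68] grip [ 0.5023 -0.0889  0.1242] yaw 83.11 al 25.03 roll -0.04 F [ 0.   0.7 -3.2] op 0.205 gf 58.75705003738403
1 0.0035 -0.0007 0.0017 0.10 -0.00 -0.21;1 0.0106 -0.0022 0.0050 0.29 -0.00 -0.62;1 0.0212 -0.0043 0.0100 0.57 -0.00 -1.25;1 0.0345 -0.0070 0.0162 0.93 -0.01 -2.03;1 0.0478 -0.0097 0.0224 1.29 -0.01 -2.81;1 0.0610 -0.0124 0.0286 1.65 -0.01 -3.58;1 0.0743 -0.0151 0.0349 2.01 -0.02 -4.36;1 0.0876 -0.0178 0.0411 2.37 -0.02 -5.14;1 0.1008 -0.0204 0.0473 2.73 -0.02 -5.92;1 0.1115 -0.0226 0.0523 3.02 -0.03 -6.55;1 0.1185 -0.0240 0.0556 3.21 -0.03 -6.96;1 0.1221 -0.0247 0.0573 3.31 -0.03 -7.17
```

Request:
{"api": "servo_tool", "payload": {
  "series": "1 0.0035 -0.0007 0.0017 0.1 0 -0.2;1 0.0105 -0.002 0.005 0.3 0 -0.6;1 0.021 -0.0043 0.01 0.6 0 -1.2;1 0.0345 -0.007 0.0162 0.9 0 -2;1 0.0478 -0.0097 0.0224 1.3 0 -2.8;1 0.061 -0.0124 0.0286 1.6 0 -3.6;1 0.0743 -0.015 0.035 2 0 -4.4;1 0.0876 -0.018 0.041 2.4 0 -5.1;1 0.101 -0.0205 0.0473 2.7 0 -5.9;1 0.1115 -0.0225 0.0523 3 0 -6.5;1 0.1185 -0.024 0.0556 3.2 0 -7;1 0.122 -0.0247 0.0573 3.3 0 -7.2"
}}

```text
time_s: 5.87
eef_pos: [0.4938, 0.045, 0.1293]
eef_rot: [-0.154, 0.684, 0.696, 0.152]
wrist_force: [0.9, 0.1, -1.6]
opening: 0.199
grasp_force: 58.8
```

```bash
python3 -c "
from g import *
show();rows([.4841,.188,.122],98,25)"
```

```text
t 5.87 q [-0.4   0.22  1.91  0.42  1.23 -0.6 ] grip [0.4938 0.0476 0.1239] yaw 91.01 al 25.03 roll 0.01 F [ 0.9  0.1 -1.6] op 0.199 gf 58.792093992233276
1 0.0037 -0.0002 0.0018 0.09 -0.00 -0.18;1 0.0110 -0.0006 0.0053 0.26 -0.00 -0.55;1 0.0220 -0.0012 0.0106 0.52 -0.00 -1.10;1 0.0358 -0.0019 0.0173 0.84 -0.01 -1.79;1 0.0496 -0.0027 0.0239 1.16 -0.01 -2.48;1 0.0633 -0.0034 0.0306 1.48 -0.01 -3.16;1 0.0771 -0.0042 0.0372 1.81 -0.02 -3.85;1 0.0908 -0.0049 0.0439 2.13 -0.02 -4.54;1 0.1046 -0.0057 0.0505 2.45 -0.02 -5.23;1 0.1156 -0.0063 0.0558 2.71 -0.03 -5.78;1 0.1230 -0.0067 0.0594 2.88 -0.03 -6.14;1 0.1266 -0.0069 0.0612 2.97 -0.03 -6.33
```

Request:
{"api": "servo_tool", "payload": {
  "series": "1 0.0037 0 0.0018 0.1 0 -0.2;1 0.011 -0.0006 0.0053 0.3 0 -0.5;1 0.022 -0.001 0.0106 0.5 0 -1.1;1 0.0358 -0.002 0.0173 0.8 0 -1.8;1 0.0496 -0.0027 0.024 1.2 0 -2.5;1 0.0633 -0.0034 0.0306 1.5 0 -3.2;1 0.077 -0.004 0.0372 1.8 0 -3.8;1 0.0908 -0.005 0.0439 2.1 0 -4.5;1 0.1046 -0.0057 0.0505 2.4 0 -5.2;1 0.1156 -0.0063 0.0558 2.7 0 -5.8;1 0.123 -0.0067 0.0594 2.9 0 -6.1;1 0.1266 -0.007 0.0612 3 0 -6.3"
}}

```text
time_s: 6.87
eef_pos: [0.4844, 0.1856, 0.1273]
eef_rot: [-0.164, 0.641, 0.737, 0.142]
wrist_force: [0.2, -1.2, -2.5]
opening: 0.199
grasp_force: 58.7
```

```bash
python3 -c "
from g import *
show()
im=shot('top')['img'][180:330,110:310,::-1]; cv2.imwrite('pics/t3.png',cv2.resize(im,(800,600),interpolation=2))"
```

```text
t 6.87 q [-0.11  0.23  1.9   0.46  1.17 -0.47] grip [0.484  0.1882 0.1219] yaw 97.99 al 25.03 roll -0.05 F [ 0.2 -1.2 -2.5] op 0.199 gf 58.74788224697113
```

View pics/t3.png

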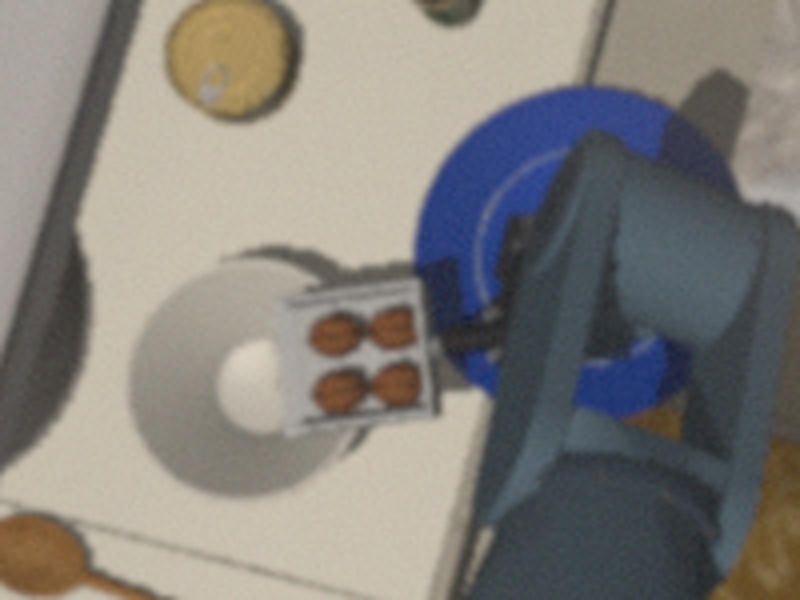

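The top crop shows all four walnuts in the pan, the lip at (283,370) over the bowl and the bowl centre near (245,388). Everything lines up, so I'll tip about the lip.

```bash
cat >> g.py <<'E'
def tip(th0,th1,n,yaw=98,L=(.4624,.3424,.085),g=1):
    o,p,r=state(); d=np.array([np.cos(np.radians(yaw)),np.sin(np.radians(yaw)),0])
    out=[]
    for th in np.linspace(th0,th1,n+1)[1:]:
        c,s=np.cos(np.radians(th)),np.sin(np.radians(th)); t=tool(yaw,25-th)
        gp=np.array(L)+(-.156*c+.037*s)*d+[0,0,.156*s+.037*c]
        out.append(' '.join([str(g)]+[f'{v:.4f}' for v in r.inv().apply(gp-t.apply([0,0,.006])-p)]+[f'{v:.1f}' for v in (r.inv()*t).as_rotvec(degrees=True)]))
    print(';'.join(out))
E
python3 -c "
from g import *
tip(0,27,12)"
```

```text
1 0.0041 0.0000 -0.0050 -0.0 -2.3 -0.0;1 0.0085 0.0000 -0.0097 -0.0 -4.5 -0.0;1 0.0131 0.0000 -0.0142 -0.0 -6.8 -0.0;1 0.0179 0.0000 -0.0186 -0.0 -9.0 -0.0;1 0.0228 0.0000 -0.0227 -0.0 -11.3 -0.0;1 0.0279 0.0000 -0.0266 -0.0 -13.5 -0.0;1 0.0332 0.0000 -0.0303 -0.0 -15.8 -0.0;1 0.0386 0.0000 -0.0339 -0.0 -18.0 -0.0;1 0.0441 0.0000 -0.0372 -0.0 -20.3 -0.0;1 0.0498 -0.0000 -0.0403 -0.0 -22.5 -0.0;1 0.0556 -0.0000 -0.0431 -0.0 -24.8 -0.0;1 0.0615 -0.0000 -0.0457 -0.0 -27.0 -0.0
```

Request:
{"api": "servo_tool", "payload": {
  "series": "1 0.0041 0 -0.005 0 -2.25 0;1 0.0085 0 -0.0097 0 -4.5 0;1 0.0131 0 -0.0142 0 -6.75 0;1 0.0179 0 -0.0186 0 -9 0;1 0.0228 0 -0.0227 0 -11.25 0;1 0.0279 0 -0.0266 0 -13.5 0;1 0.0332 0 -0.0303 0 -15.75 0;1 0.0386 0 -0.0339 0 -18 0;1 0.0441 0 -0.0372 0 -20.25 0;1 0.0498 0 -0.0403 0 -22.5 0;1 0.0556 0 -0.0431 0 -24.75 0;1 0.0615 0 -0.0457 0 -27 0"
}}

```text
time_s: 7.92
eef_pos: [0.4799, 0.2201, 0.1951]
eef_rot: [0.013, 0.657, 0.754, -0.012]
wrist_force: [0.5, 0.0, -3.1]
opening: 0.202
grasp_force: 58.8
```

```bash
python3 -c "
from g import *
show();tip(27,48,12)"
```

```text
t 7.92 q [ 0.23  0.15  1.78 -0.04  1.22  0.1 ] grip [0.4799 0.2199 0.1891] yaw 97.82 al -2.08 roll -0.04 F [ 0.5  0.  -3.1] op 0.202 gf 58.809505105018616
1 0.0048 -0.0003 -0.0035 -0.0 -1.7 -0.2;1 0.0082 -0.0003 -0.0072 -0.1 -3.4 -0.2;1 0.0117 -0.0003 -0.0108 -0.1 -5.2 -0.2;1 0.0153 -0.0003 -0.0143 -0.1 -6.9 -0.2;1 0.0191 -0.0004 -0.0177 -0.1 -8.7 -0.2;1 0.0229 -0.0004 -0.0209 -0.1 -10.4 -0.2;1 0.0268 -0.0004 -0.0240 -0.1 -12.2 -0.2;1 0.0308 -0.0004 -0.0271 -0.1 -13.9 -0.2;1 0.0349 -0.0004 -0.0299 -0.1 -15.7 -0.2;1 0.0391 -0.0004 -0.0327 -0.1 -17.4 -0.2;1 0.0433 -0.0005 -0.0353 -0.1 -19.2 -0.2;1 0.0477 -0.0005 -0.0379 -0.1 -20.9 -0.2
```

Request:
{"api": "servo_tool", "payload": {
  "series": "1 0.004 0 -0.0035 0 -1.75 0;1 0.008 0 -0.0072 0 -3.5 0;1 0.0117 0 -0.0108 0 -5.2 0;1 0.0153 0 -0.0143 0 -7 0;1 0.0191 0 -0.0177 0 -8.7 0;1 0.0229 0 -0.0209 0 -10.5 0;1 0.0268 0 -0.024 0 -12.2 0;1 0.0308 0 -0.027 0 -14 0;1 0.0349 0 -0.03 0 -15.7 0;1 0.0391 0 -0.0327 0 -17.5 0;1 0.0433 0 -0.0353 0 -19.2 0;1 0.0477 0 -0.0379 0 -21 0"
}}

```text
time_s: 8.92
eef_pos: [0.4732, 0.2688, 0.2311]
eef_rot: [0.15, 0.644, 0.739, -0.132]
wrist_force: [0.4, 0.3, -1.9]
opening: 0.201
grasp_force: 58.9
```

```bash
python3 -c "
from g import *
show()
im=shot('top')['img'][180:330,110:310,::-1]; cv2.imwrite('pics/t4.png',cv2.resize(im,(800,600),interpolation=2))"
```

```text
t 8.92 q [ 0.5   0.27  1.6  -0.38  1.43  0.44] grip [0.4735 0.2665 0.2256] yaw 97.83 al -23.06 roll -0.05 F [ 0.4  0.3 -1.9] op 0.201 gf 58.908348083496094
```

View pics/t4.png

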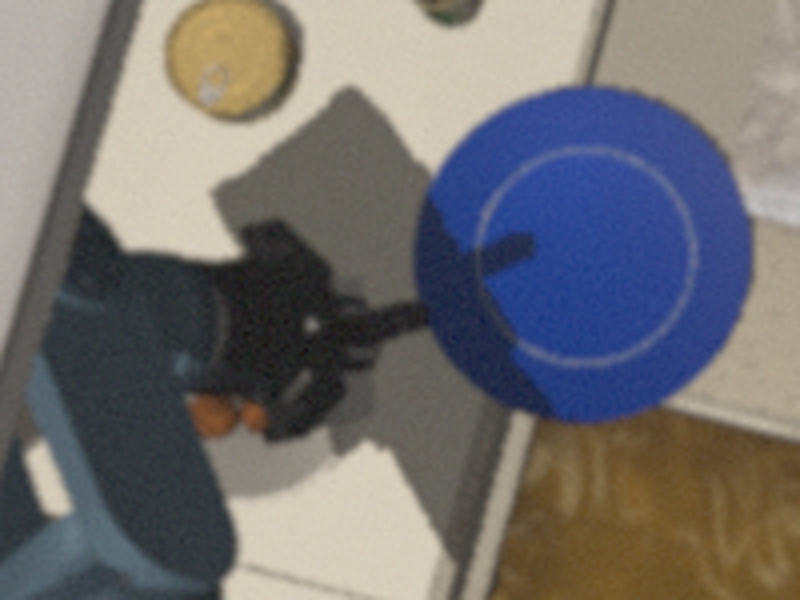

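Two walnuts are visible at (212,415) and (255,415), the others are hidden under the gripper. I'll tip a little further and let everything settle.

Request:
{"api": "servo_tool", "payload": {
  "series": "1 0.0045 0 -0.0024 0 -1.75 0;1 0.009 0 -0.0047 0 -3.5 0;1 0.0135 0 -0.007 0 -5.25 0;1 0.018 0 -0.009 0 -7 0;1 0.018 0 -0.009 0 -7 0;1 0.018 0 -0.009 0 -7 0;1 0.018 0 -0.009 0 -7 0;1 0.018 0 -0.009 0 -7 0;1 0.018 0 -0.009 0 -7 0;1 0.018 0 -0.009 0 -7 0"
}}

```text
time_s: 9.8
eef_pos: [0.4705, 0.2885, 0.2325]
eef_rot: [0.195, 0.635, 0.728, -0.17]
wrist_force: [-0.5, 0.2, -1.7]
opening: 0.202
grasp_force: 59.0
```

```bash
python3 -c "
from g import *
show()
f=[]
for n in ['side']*4:
    c=ctrl.camera(n); f.append(ctrl.get_obs()['wrist_force'])
print(np.mean(f,0))
im=c['img'][140:260,180:340,::-1]; cv2.imwrite('pics/s5.png',cv2.resize(im,(800,600),interpolation=2))"
```

```text
t 9.8 q [ 0.58  0.35  1.53 -0.47  1.51  0.53] grip [0.471  0.2855 0.2273] yaw 97.86 al -29.97 roll -0.01 F [-0.5  0.2 -1.7] op 0.202 gf 58.97061288356781
[-0.28122432 -0.16556204 -1.98724258]
```

View pics/s5.png

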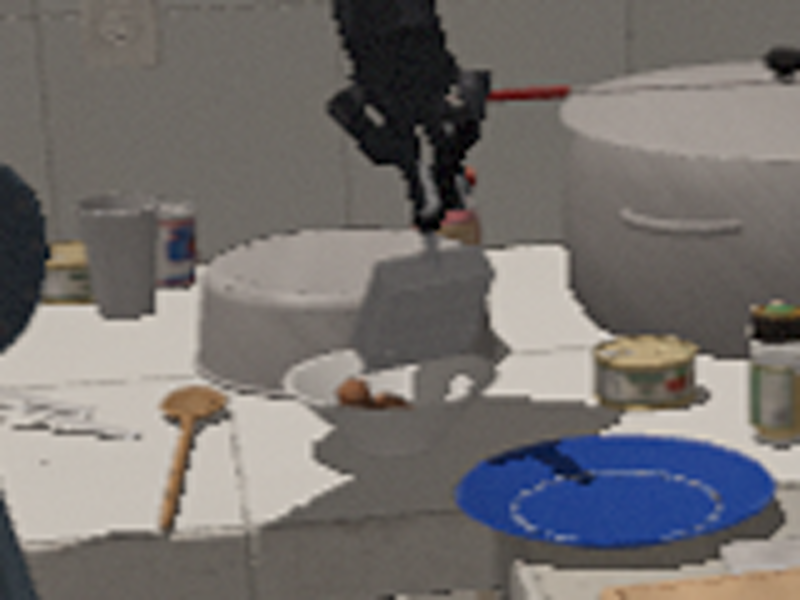

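The side crop shows walnuts in the bowl at (350,390)–(400,400) and none spilled. I'll level the scoop in place before checking that it's empty.

```bash
python3 -c "
from g import *
tip(55,0,12,L=(.4624,.3424,.095))"
```

```text
1 -0.0180 -0.0005 -0.0033 -0.1 4.6 -0.1;1 -0.0252 -0.0004 0.0077 -0.1 9.1 -0.1;1 -0.0314 -0.0004 0.0193 -0.1 13.7 -0.1;1 -0.0368 -0.0004 0.0312 -0.1 18.3 -0.1;1 -0.0411 -0.0004 0.0436 -0.1 22.9 -0.1;1 -0.0445 -0.0003 0.0563 -0.1 27.5 -0.1;1 -0.0468 -0.0003 0.0692 -0.1 32.1 -0.1;1 -0.0481 -0.0003 0.0823 -0.0 36.6 -0.1;1 -0.0483 -0.0003 0.0954 -0.0 41.2 -0.1;1 -0.0475 -0.0003 0.1085 -0.0 45.8 -0.1;1 -0.0457 -0.0002 0.1215 -0.0 50.4 -0.1;1 -0.0428 -0.0002 0.1343 -0.0 55.0 -0.1
```

Request:
{"api": "servo_tool", "payload": {
  "series": "1 -0.0165 0 -0.0033 0 4.6 0;1 -0.025 0 0.0077 0 9.1 0;1 -0.0314 0 0.0193 0 13.7 0;1 -0.0368 0 0.0312 0 18.3 0;1 -0.0411 0 0.0436 0 22.9 0;1 -0.0445 0 0.0563 0 27.5 0;1 -0.0468 0 0.0692 0 32.1 0;1 -0.048 0 0.0823 0 36.6 0;1 -0.0483 0 0.0954 0 41.2 0;1 -0.0475 0 0.1085 0 45.8 0;1 -0.0457 0 0.1215 0 50.4 0;1 -0.0428 0 0.1343 0 55 0"
}}

```text
time_s: 11.0
eef_pos: [0.4854, 0.1848, 0.1377]
eef_rot: [-0.163, 0.641, 0.736, 0.144]
wrist_force: [0.9, -0.0, -2.0]
opening: 0.198
grasp_force: 59.0
```

```bash
python3 -c "
from g import *
show()
im=shot('top')['img'][180:330,110:310,::-1]; cv2.imwrite('pics/t6.png',cv2.resize(im,(800,600),interpolation=2))"
```

```text
t 11.0 q [-0.11  0.22  1.89  0.46  1.19 -0.46] grip [0.485  0.1873 0.1323] yaw 97.87 al 25.15 roll 0.13 F [ 0.9 -0.  -2. ] op 0.198 gf 58.99772822856903
```

View pics/t6.png

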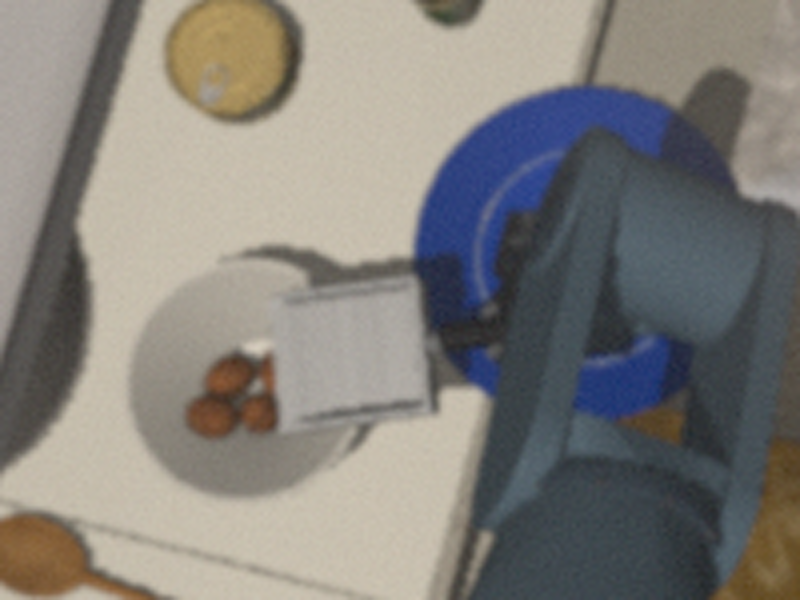

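The top crop shows the pan empty and all four walnuts in the bowl, around (212,415), (230,375), (258,412) and (268,372). Next is the plate.

```bash
python3 -c "
from g import *
d=np.array([np.cos(np.radians(98)),np.sin(np.radians(98)),0]); g=np.array([.5455,.1542,0])-.104*d; print(g)
rows(g+[0,0,.11],98,25)"
```

```text
[0.559974   0.05121212 0.        ]
1 -0.0040 0.0017 -0.0013 -0.00 -0.01 -0.01;1 -0.0120 0.0050 -0.0039 -0.01 -0.03 -0.02;1 -0.0239 0.0100 -0.0078 -0.01 -0.07 -0.05;1 -0.0389 0.0163 -0.0127 -0.02 -0.11 -0.08;1 -0.0538 0.0226 -0.0175 -0.02 -0.15 -0.11;1 -0.0688 0.0288 -0.0224 -0.03 -0.20 -0.14;1 -0.0838 0.0351 -0.0272 -0.04 -0.24 -0.17;1 -0.0987 0.0414 -0.0321 -0.05 -0.28 -0.20;1 -0.1137 0.0476 -0.0370 -0.05 -0.33 -0.23;1 -0.1256 0.0527 -0.0409 -0.06 -0.36 -0.26;1 -0.1336 0.0560 -0.0435 -0.06 -0.38 -0.27;1 -0.1376 0.0577 -0.0448 -0.06 -0.40 -0.28
```

Request:
{"api": "servo_tool", "payload": {
  "series": "1 -0.004 0.0017 -0.0013 0 0 0;1 -0.012 0.005 -0.004 0 0 0;1 -0.024 0.01 -0.0078 0 0 0;1 -0.039 0.0163 -0.0127 0 -0.1 -0.1;1 -0.054 0.0226 -0.0175 0 -0.1 -0.1;1 -0.069 0.0288 -0.0224 0 -0.2 -0.1;1 -0.084 0.035 -0.0272 0 -0.2 -0.2;1 -0.0987 0.0414 -0.032 0 -0.3 -0.2;1 -0.1137 0.0476 -0.037 0 -0.3 -0.2;1 -0.1256 0.0527 -0.041 0 -0.3 -0.3;1 -0.1336 0.056 -0.0435 0 -0.4 -0.3;1 -0.1376 0.0577 -0.0448 0 -0.4 -0.3"
}}

```text
time_s: 12.05
eef_pos: [0.5623, 0.0498, 0.1194]
eef_rot: [-0.16, 0.64, 0.738, 0.14]
wrist_force: [0.0, 0.9, -1.3]
opening: 0.205
grasp_force: 59.0
```

```bash
python3 -c "
from g import *
show()
c=shot('top');P=cloud(c);im=c['img'].astype(int)
s=(slice(200,290),slice(205,300)); q=P[s].reshape(-1,3); k=im[s].reshape(-1,3)
m=(k.max(1)-k.min(1)<30)&(k.max(1)>110)&(q[:,2]>.05)&(q[:,2]<.13); print('pan',m.sum(),cv2.minAreaRect((q[m][:,:2]*1000).astype(np.float32)),np.percentile(q[m][:,2],[5,50,95]))
rows([.56,.0512,.058],98,25)"
```

```text
t 12.05 q [-0.33  0.4   1.7   0.4   1.27 -0.63] grip [0.562  0.0522 0.114 ] yaw 98.1 al 24.6 roll 0.09 F [ 0.   0.9 -1.3] op 0.205 gf 58.9812970161438
pan 1320 ((549.7489624023438, 138.4530029296875), (91.29490661621094, 144.8780975341797), 8.040349960327148) [0.06666423 0.07367135 0.10265947]
1 -0.0007 -0.0001 0.0015 0.00 0.01 0.00;1 -0.0021 -0.0002 0.0044 0.00 0.03 0.01;1 -0.0042 -0.0004 0.0088 0.01 0.07 0.02;1 -0.0068 -0.0006 0.0143 0.01 0.11 0.04;1 -0.0094 -0.0009 0.0198 0.02 0.16 0.05;1 -0.0120 -0.0011 0.0253 0.02 0.20 0.06;1 -0.0146 -0.0013 0.0308 0.03 0.24 0.08;1 -0.0172 -0.0016 0.0363 0.03 0.29 0.09;1 -0.0199 -0.0018 0.0418 0.04 0.33 0.11;1 -0.0220 -0.0020 0.0462 0.04 0.37 0.12;1 -0.0233 -0.0021 0.0491 0.05 0.39 0.12;1 -0.0240 -0.0022 0.0506 0.05 0.40 0.13
```

Request:
{"api": "servo_tool", "payload": {
  "series": "1 -0.0007 0 0.0015 0 0 0;1 -0.002 0 0.0044 0 0 0;1 -0.0042 -0.0004 0.0088 0 0.1 0;1 -0.0068 -0.0006 0.0143 0 0.1 0;1 -0.0094 -0.0009 0.0198 0 0.2 0;1 -0.012 -0.001 0.0253 0 0.2 0;1 -0.0146 -0.0013 0.0308 0 0.2 0.1;1 -0.0172 -0.0016 0.0363 0 0.3 0.1;1 -0.02 -0.0018 0.0418 0 0.3 0.1;1 -0.022 -0.002 0.0462 0 0.4 0.1;1 -0.0233 -0.002 0.0491 0 0.4 0.1;1 -0.024 -0.0022 0.0506 0 0.4 0.1"
}}

```text
time_s: 13.1
eef_pos: [0.5593, 0.0503, 0.0631]
eef_rot: [-0.164, 0.64, 0.737, 0.142]
wrist_force: [-0.0, 0.6, -1.4]
opening: 0.2
grasp_force: 59.0
```

```bash
python3 -c "
from g import *
show();go([.56,.0512,.05],98,25)
c=shot('side');im=c['img'][170:290,250:410,::-1]; cv2.imwrite('pics/s7.png',cv2.resize(im,(800,600),interpolation=2))"
```

```text
t 13.1 q [-0.33  0.48  1.72  0.42  1.18 -0.68] grip [0.5589 0.0528 0.0576] yaw 98.07 al 25.04 roll 0.01 F [-0.   0.6 -1.4] op 0.2 gf 58.98266673088074
 shift [-0.0048  0.0008  0.0062] rot [-0.02 -0.04  0.07] dist 0.008
```

View pics/s7.png

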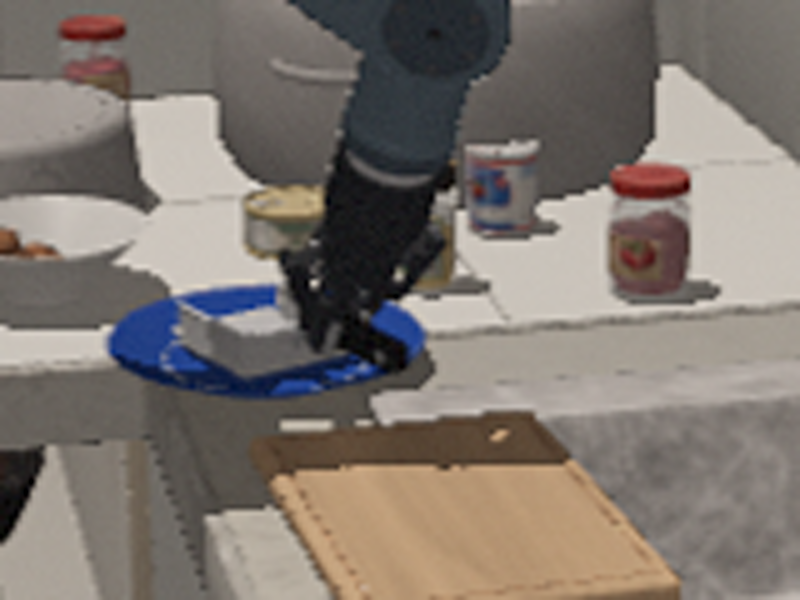

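The side crop shows the pan just above the middle of the plate, at (245,335). Lowering slowly.

Request:
{"api": "servo_tool", "payload": {
  "series": "1 -0.0004 0 0.0009 0 0 0;1 -0.0008 0 0.0018 0 0 0;1 -0.0013 0 0.0027 0 0 0;1 -0.0017 0 0.0036 0 0 0;1 -0.0021 0 0.0045 0 0 0;1 -0.0025 0 0.0054 0 0 0;1 -0.003 0 0.0063 0 0 0;1 -0.003 0 0.0063 0 0 0"
}}

```text
time_s: 13.82
eef_pos: [0.5594, 0.0502, 0.0565]
eef_rot: [-0.163, 0.64, 0.737, 0.142]
wrist_force: [0.5, 0.5, -2.2]
opening: 0.202
grasp_force: 59.0
```

```bash
python3 -c "
from g import *
show()"
```

```text
t 13.82 q [-0.33  0.49  1.72  0.42  1.17 -0.68] grip [0.5591 0.0527 0.0511] yaw 98.08 al 25.02 roll 0.03 F [ 0.5  0.5 -2.2] op 0.202 gf 58.98254871368408
```

Not touching yet (force is still the scoop's weight), so I'll go on in smaller steps.

Request:
{"api": "servo_tool", "payload": {
  "series": "1 -0.0002 0 0.0004 0 0 0;1 -0.0004 0 0.0008 0 0 0;1 -0.0006 0 0.0012 0 0 0;1 -0.0006 0 0.0012 0 0 0"
}}

```text
time_s: 14.15
eef_pos: [0.5596, 0.0501, 0.0555]
eef_rot: [-0.163, 0.64, 0.737, 0.142]
wrist_force: [-0.8, -0.4, -0.5]
opening: 0.201
grasp_force: 59.1
```

Request:
{"api": "servo_tool", "payload": {
  "series": "1 -0.0003 0 0.0006 0 0 0;1 -0.0003 0 0.0006 0 0 0;1 -0.0003 0 0.0006 0 0 0"
}}

```text
time_s: 14.4
eef_pos: [0.5597, 0.05, 0.0552]
eef_rot: [-0.163, 0.64, 0.737, 0.142]
wrist_force: [-2.9, -2.3, 4.0]
opening: 0.198
grasp_force: 59.7
```

Contact at +4 N. Releasing, then backing off along the fingers.

Request:
{"api": "servo_tool", "payload": {
  "series": "0.5 0 0 0 0 0 0;0.3 0 0 0 0 0 0;0 0 0 0 0 0 0;0 0 0 0 0 0 0;0 0 0 0 0 0 0;0 0 0 -0.005 0 0 0;0 0 0 -0.015 0 0 0;0 0 0 -0.03 0 0 0;0 0 0 -0.05 0 0 0;0 0 0 -0.08 0 0 0;0 0 0 -0.11 0 0 0;0 0 0 -0.14 0 0 0"
}}

```text
time_s: 15.4
eef_pos: [0.5677, -0.0093, 0.1837]
eef_rot: [-0.163, 0.64, 0.737, 0.142]
wrist_force: [1.8, -0.5, -0.2]
opening: 0.498
grasp_force: 0.0
```

```bash
cat > chk.py <<'E'
from g import *
show()
a=shot('top')['img'][190:320,110:310,::-1]; b=shot('side')['img'][180:270,200:360,::-1]
im=np.vstack([cv2.resize(a,(520,338)),cv2.resize(b,(520,262))]) if 0 else np.hstack([cv2.resize(a,(400,260),interpolation=2),cv2.resize(b,(400,260),interpolation=2)])
cv2.imwrite('pics/e8.png',im)
E
python3 chk.py
```

```text
t 15.4 q [-0.42  0.34  1.63  0.37  1.43 -0.66] grip [ 0.5674 -0.0068  0.1782] yaw 98.07 al 24.99 roll 0.07 F [ 1.8 -0.5 -0.2] op 0.498 gf 0.0
```

View pics/e8.png

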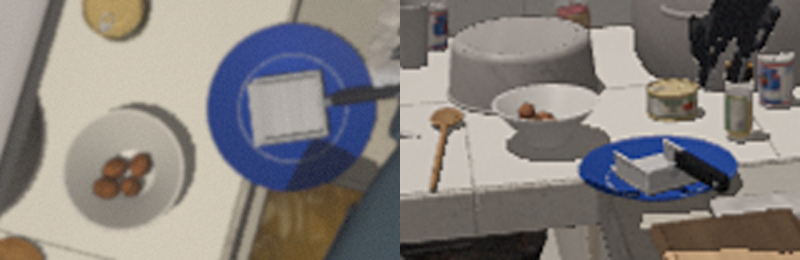

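The picture shows the scoop on the plate ring, pan at about (290,107), and four walnuts in the bowl around (122,175). I'll check level and rest numerically, then hand in if they hold.

Run:
```python
from g import *
from m import fitc
def meas():
    c=shot('top');P=cloud(c);im=c['img'].astype(int)
    s=(slice(215,275),slice(225,276)); q=P[s].reshape(-1,3); k=im[s].reshape(-1,3)
    m=(k.max(1)-k.min(1)<40)&(k.max(1)>110)&(q[:,2]<.06); Q=q[m]
    r=cv2.minAreaRect((Q[:,:2]*1000).astype(np.float32)); f=Q[Q[:,2]<.02]
    co=np.linalg.lstsq(np.c_[f[:,:2]-f[:,:2].mean(0),np.ones(len(f))],f[:,2],rcond=None)[0]
    hsv=cv2.cvtColor(c['img'],cv2.COLOR_RGB2HSV).astype(int); b=(abs(hsv[...,0]-115)<12)&(hsv[...,1]>150)&(abs(P[...,2])<.06)&(P[...,0]>.2)&(P[...,0]<1)
    w=P[232:312,130:212].reshape(-1,3); w=w[w[:,2]>.05]
    print(r,'floor z/slope deg',co[2].round(4),np.degrees(co[:2]).round(1),'plate',fitc(cv2.convexHull(P[b][:,:2].astype(np.float32))[:,0]),'bowl',fitc(cv2.convexHull(w[:,:2].astype(np.float32))[:,0])[0])
meas()
for i in range(6): ctrl.camera('side')
meas()
```

```text
((541.1573486328125, 167.93109130859375), (140.80224609375, 162.5354766845703), 89.0178451538086) floor z/slope deg 0.0093 [-0.4  1.3] plate (array([0.54650278, 0.15376372]), np.float64(0.11182017369273062)) bowl [0.45743005 0.37537292]
((541.3252563476562, 169.2115478515625), (139.80332946777344, 163.897216796875), 89.05712127685547) floor z/slope deg 0.0091 [-0.6  1.2] plate (array([0.54493734, 0.15369161]), np.float64(0.11184009740863922)) bowl [0.45733423 0.37565872]
```

Pan flat (about 1° slope) on the plate, bowl and plate unmoved, walnuts in the bowl.

```bash
python3 -c "
from bench import ctrl
print(ctrl.hand_in())"
```

```text
the job is handed in; nothing more can be done
None
```

I handed the job in: all four walnuts are in the bowl, the empty scoop lies flat in the middle of the plate, and the gripper has let go and is clear; no verdict came back.

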